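Check the long stage-clip spring against its stop

TASK

Two leaf springs for specimen clips are clamped in bench jigs for a stiffness check. Press the free tip of the longer leaf down until it rests on its stop, hold it there for about a second, then let it spring back up; do not ram it, and do not press the shorter one.

Things in the scene. Friction and masses are not known exactly. Their poses are not given: they have to be found in the camera images.
- long_tip: Round dark steel button, 16 mm wide and 5 mm high, on the free tip of the longer leaf spring (bright steel strip 16 mm wide, 2 mm thick, 90 mm from clamp to button). Origin: middle of the button's top, 51 mm above the table at rest; z up, x along the leaf from tip to clamp. It is clamped in a fixed aluminium jig (base 150 x 50 mm) whose clamp, screws included, is 58 mm high.
- long_leaf (a joint): Bend of the longer leaf in rad: 0 at rest (level), 0.183 on its stop, a rubber-capped post right under the tip, met when the tip is 14 mm below its rest height. The spring pushes up with about 4 N there; beyond it the stop hardly gives, and the force rises fast. The leaf springs back by itself when let go.
- short_tip: The like button on the free tip of the shorter leaf spring (50 mm from clamp to button), in a jig with the same base and clamp; same origin and axes, also 51 mm above the table at rest. Not to be pressed.
- short_leaf (a joint): Bend of the shorter leaf in rad: 0 at rest, 0.212 on its stop, 9 mm down.

How it is judged:
On the way:
1. the fingers hold the button of the longer leaf down on its stop (value of joint long_leaf above 0.158 rad and contact force between the fingers and long_tip above 1 N), for 0.4 s.
At the end, for the whole second after the job is handed in: After the longer leaf's tip was held down on its stop by its button (at least 12 of the 14 mm, for 0.4 s or longer), both leaves stand free at rest again, level within 0.03 rad (value of joint each of long_leaf, short_leaf below 0.03 rad); the robot touches nothing.
It fails at once if the shorter leaf is pressed (bent by more than 0.06 rad) (value of joint short_leaf above 0.06 rad).
It fails at once if the tip is rammed (more than 80 N on the button) (contact force between the fingers and long_tip above 80 N).
It also fails if it takes over 32 s, if anything falls off the work surface, if the arm or the gripper's body presses on something with over 40 N, if the wrist force passes 120 N, or if a joint passes its speed limit or range.

ROBOT

A 6-joint arm with a two-finger parallel gripper is mounted at the origin on a cart in front of the work surface, level with it; the furniture and walls round the work are solid. World frame = base frame: x ahead of the robot, y to its left, z up, the work surface at z = 0. Lengths are in m, angles in rad, forces in N, time in s.
With the tool pointing down it reaches from about 0.25 to 0.775 m from the base axis. Payload 4 kg.
Tool frame: the origin (TCP) lies on the centre line of the jaws, within the pads' length; the fingertips stand 17 mm ahead of it and the grasp point (between the pads) lies 2 mm behind it; z points along the fingers, y is the line along which they close (so a half turn about z gives the same grasp; the last joint's range is limited). The gripper opens to 94 mm and grips with 3 to 60 N. Pads are 16 mm wide; open, the fingers measure 119 mm over their backs; the gripper's body (75 mm by 177 mm) begins 78 mm behind the grasp point.
Start: joints at [-1.402, 0.087, 1.371, -0, 1.684, -0.103], TCP at [0.148, -0.53, 0.201] pointing down, gripper open.
Joint ranges: [-3.1, 3.1], [-0.76, 2.03], [0.27, 2.55], [-1.08, 4.22], [0.17, 2.65], [-2.57, 2.57]. Speed limits (rad/s): [2.79, 2.79, 3.14, 3.14, 3.14, 3.14].

INTERFACE

Orientations are given as [roll, pitch, yaw] about the fixed x, y, z axes, in that order (R = Rz(yaw) Ry(pitch) Rx(roll)).
In Python, from bench import robot gives the robot as it stands.
- The arm moves only by the tool servo_tool, never from a script. Its argument "plan" is a list of rows, each a list of 7 numbers: the shift along the tool's x, y, z normalised to -1 to 1, where 1 is 0.1 m, then the turn, a rotation vector about the tool's x, y, z normalised to -1 to 1, where 1 is pi/2 rad, then the finger opening in mm, from 0 to 94. In form: [[x, y, z, ax, ay, az, gripper], ...]. A call has 1 to 12 rows; each row is the pose to reach, as a shift and turn from the pose commanded when the call began, along the tool's axes at that moment; what a row does not reach only later rows make up. A row lasts 1/12 s, in which the tool goes at most 41.7 mm and 7.16 degrees, less where a joint would pass 70% of its speed; a pose out of reach is approached as far as the arm can. A call with a number of a shift or a turn outside -1 to 1 is refused whole. A call with a gripper value outside its range is refused whole. The fingers move at their own pace and stop on an object; the grip force is fixed at half the most. Time passes only in rows, so rows that repeat a pose let the fingers close. It gives the time, the measured TCP pose, the force, the opening and the grip force at its end, in the units of the state.
- robot.get_obs(): the state, without advancing time (a new reading comes with each control period).
- robot.snapshot(name): name is "side" or "top" or "wrist"; returns the picture (480x640x3 uint8, red, green, blue); there is no depth.
- robot.camera_params(name): a dict with "camera_matrix" (3x3 intrinsics, pixels), "rvec" (rotation vector, rad) and "tvec" (3), from world to camera coordinates, as OpenCV has them; the wrist camera has in their place "tool_from_camera" (4x4, takes a point from camera to tool coordinates, whose origin is the TCP and whose axes are the flange's). Camera axes: x right, y down, z forward; pixel columns grow to the right and rows downward; lengths in m; the calibration is good to about 2 mm. A picture is of the moment at which its call begins: read the wrist's pose just before it. camera_params takes no time and is no camera call.
- robot.close_job(): hands the job in; it is judged then, once.
Trained networks look in the newest picture that a camera, given by its name, has taken for a name from the list of things; names that differ only in an ending like _2 or _b are one class to them, and where a whole thing is asked for, a point or a joint stands for the part that bears it (a point fixed in the world has none). Each returns a list of dicts, best first, with "conf" (0 to 1); they miss things now and then, are a little off and sometimes report something else, mostly with a low value. They report only what shows in the picture. A call takes as long as a camera call.
- robot.find_in(thing, camera): "extent" ([centre column, centre row, width, height] in pixels, round what is visible of it).
The state is a dict: "time": time; "joint_positions": joint angles; "qvel": joint speeds; "joint_torque": joint torques, N m; "tool_pos": TCP position; "ee_rot": TCP orientation; "wrist_force": force on the tool from outside, world axes, zero at the start; "wrist_torque": the same for the moment, N m; "width": finger opening in m; "finger_force": force on a finger pad.
Only numpy, scipy, OpenCV 4.12 (cv2) and the standard library are available. Lean on these libraries where they do the work, as an engineer would, in place of code of your own. Each camera call takes 0.05 s, during which the arm holds its last target. There are 200 camera calls.

## Working session

There is one attempt and no reset: what is moved stays moved. The work goes in short steps, Python scripts to look and compute and a tool call to move; the robot and the scene stay as the last step left them, time stands still between calls to the robot, and variables do not carry over. Pictures are saved under pics/ and viewed, at most 10 in all, crops included, and the job is handed in when it is done.

Besides the shell and the picture viewer there is one more tool, called after ">>>" as name([rows], argument=value, ...), one row to a line, values as JSON. servo_tool: Moves the arm, as the interface text tells. Scaled input: -1 to 1 covers 0.1 m each way for a shift and pi/2 rad each way for a turn. Its arguments: {"type":"object","properties":{"plan":{"type":"array","items":{"type":"array","items":{"type":"number"}}}},"required":["plan"]}

```bash
mkdir -p pics; cat > h.py <<'E'
import numpy as np, cv2
from bench import robot
def ray(cam,uv):
    p=robot.camera_params(cam);K=np.array(p["camera_matrix"])
    R=cv2.Rodrigues(np.array(p["rvec"],float))[0];t=np.array(p["tvec"],float).ravel()
    d=R.T@np.linalg.inv(K)@np.array([uv[0],uv[1],1.]);return -R.T@t,d
def at(cam,uv,z):
    c,d=ray(cam,uv);return c+d*(z-c[2])/d[2]
def snap(cam,name):
    im=np.array(robot.snapshot(cam));cv2.imwrite("pics/"+name,im[:,:,::-1]);return im
E
python3 - <<'E'
from h import *
for c in("top","side"):
    snap(c,c+"1.png")
    for n in("long_tip","short_tip"):
        for r in robot.find_in(n,c)[:3]:
            print(c,n,r,at(c,r["extent"][:2],.051).round(4))
o=robot.get_obs();print(o["time"],o["tool_pos"],o["ee_rot"],o["width"],o["wrist_force"])
E
```

```text
side long_tip {'extent': [331.6, 307.2, 11.5, 7.9], 'conf': 0.63} [0.4516 0.1958 0.051 ]
side short_tip {'extent': [347.0, 254.6, 9.3, 2.5], 'conf': 0.39} [0.533  0.0363 0.051 ]
0.3 [ 0.14762112 -0.52965046  0.20049985] [-3.14092619e+00 -6.37738196e-05  2.71821401e-01] 0.09389571925842562 [-0.34654558 -0.16365829  0.02343568]
```

View pics/top1.png

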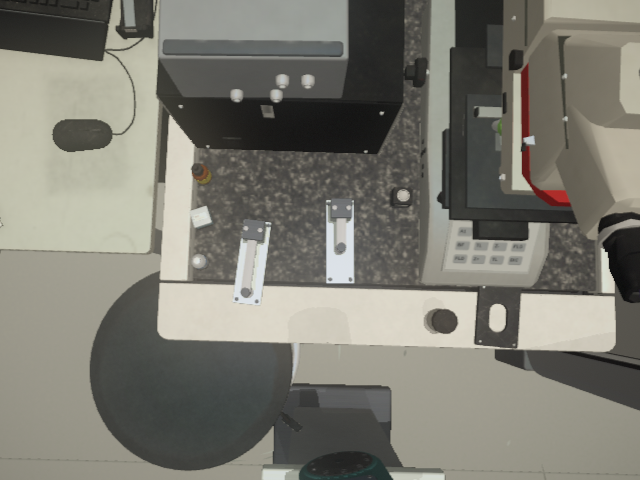

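View pics/side1.png

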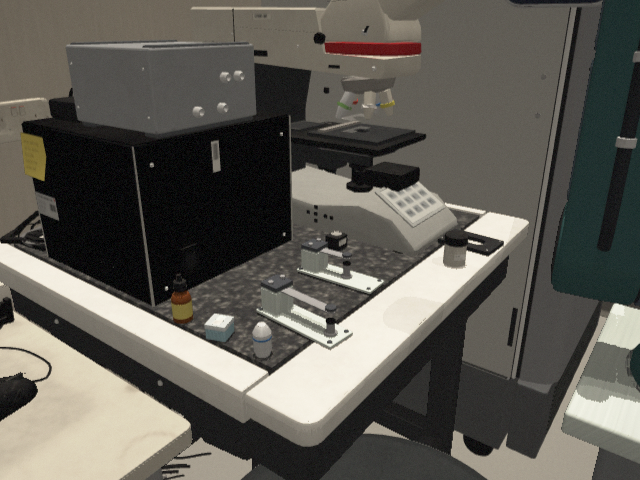

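The top view shows the long leaf's button at about (246,293) with its clamp at (253,231). The short leaf's button is at about (340,248) with its clamp at (341,207). The side view agrees, with the long tip at about (331,309).

```bash
python3 - <<'E'
from h import *
L=at("top",(246,293),.051);C=at("top",(253,231),.058);S=at("top",(340,248),.051)
for n,v in(("long",L),("clamp",C),("short",S),("sclamp",at("top",(341,207),.058)),("side long",at("side",(331.6,307),.051)),("side short",at("side",(347,256),.051)),("mscope L",at("top",(425,285),.05)),("box front",at("top",(190,150),0)),("base",at("top",(340,470),0)),("arm",at("top",(620,250),.2))):print(n,v.round(4))
d=C-L;print("len",np.hypot(*d[:2]),"yaw leaf",np.arctan2(d[1],d[0]),np.hypot(*L[:2]))
p=robot.camera_params("wrist");print(np.round(p["tool_from_camera"],3))
print(ray("top",(0,0))[0])
E
```

```text
long [0.451  0.1922 0.051 ]
clamp [0.5557 0.184  0.058 ]
short [0.5321 0.0356 0.051 ]
sclamp [0.6016 0.0362 0.058 ]
side long [0.4519 0.1953 0.051 ]
side short [0.5298 0.0411 0.051 ]
mscope L [ 0.4737 -0.1105  0.05  ]
box front [0.708  0.3115 0.    ]
base [0.1506 0.0226 0.    ]
arm [ 0.5284 -0.3538  0.2   ]
len 0.10503619657375864 yaw leaf -0.07780680049409366 0.49020974345948487
[[ 0.    -0.974 -0.227  0.065]
 [ 1.     0.    -0.001  0.001]
 [ 0.001 -0.227  0.974 -0.183]
 [ 0.     0.     0.     1.   ]]
[0.45351799 0.09033569 0.92130946]
```

>>> servo_tool([
  [0.4,-0.5,0,0,0,0,0],
  [0.8,-1,0,0,0,0,0],
  [0.8,-1,0,0,0,0,0],
  [0.8,-1,0,0,0,0,0],
])

```text
time: 0.63
tool_pos: [0.1995, -0.4068, 0.2009]
ee_rot: [-3.139, -0.002, 0.276]
wrist_force: [-1.3, 0.8, -0.6]
width: 0.0707
finger_force: 0.0
```

>>> servo_tool([
  [0.4,-0.5,0,0,0,0,0],
  [0.8,-1,0,0,0,0,0],
  [0.8,-1,0,0,0,0,0],
  [0.8,-1,0,0,0,0,0],
])

```text
time: 0.97
tool_pos: [0.25, -0.2897, 0.2015]
ee_rot: [-3.141, -0.003, 0.278]
wrist_force: [0.3, 0.7, -0.7]
width: 0.0438
finger_force: 0.0
```

>>> servo_tool([
  [0.4,-0.5,0,0,0,0,0],
  [0.8,-1,0,0,0,0,0],
  [0.8,-1,0,0,0,0,0],
  [0.8,-1,0,0,0,0,0],
])

```text
time: 1.3
tool_pos: [0.3004, -0.1717, 0.2014]
ee_rot: [-3.141, -0.003, 0.281]
wrist_force: [-0.1, -0.3, 0.3]
width: 0.0174
finger_force: 0.0
```

>>> servo_tool([
  [0.4,-0.5,0,0,0,0,0],
  [0.8,-1,0,0,0,0,0],
  [0.8,-1,0,0,0,0,0],
  [0.8,-1,0,0,0,0,0],
])

```text
time: 1.63
tool_pos: [0.3503, -0.0536, 0.2011]
ee_rot: [-3.14, -0.002, 0.282]
wrist_force: [-0.5, 0.1, -1.0]
width: 0.0007
finger_force: 0.0
```

>>> servo_tool([
  [0.4,-0.5,0,0,0,0,0],
  [0.8,-1,0,0,0,0,0],
  [0.8,-1,0,0,0,0,0],
  [0.8,-1,0,0,0,0,0],
])

```text
time: 1.97
tool_pos: [0.4005, 0.0632, 0.2005]
ee_rot: [-3.139, -0.001, 0.279]
wrist_force: [-1.4, -0.3, -0.3]
width: 0.0002
finger_force: 0.0
```

>>> servo_tool([
  [0.4,-0.5,0,0,0,0,0],
  [0.8,-1,0,0,0,0,0],
  [0.8,-1,0,0,0,0,0],
  [0.8,-1,0,0,0,0,0],
  [0.8,-1,0,0,0,0,0],
  [0.8,-1,0,0,0,0,0],
])

```text
time: 2.47
tool_pos: [0.4493, 0.1752, 0.2005]
ee_rot: [3.14, 0.001, 0.271]
wrist_force: [0.1, -0.4, 0.4]
width: 0.0001
finger_force: 0.0
```

```bash
cat >> h.py <<'E'
from scipy.spatial.transform import Rotation as Ro
def wat(uv,z,o):
    p=robot.camera_params("wrist");K=np.array(p["camera_matrix"]);T=np.array(p["tool_from_camera"])
    R=Ro.from_euler("xyz",o["ee_rot"]).as_matrix()
    c=R@T[:3,3]+o["tool_pos"];d=R@T[:3,:3]@np.linalg.inv(K)@np.array([uv[0],uv[1],1.])
    P=c+d*(z-c[2])/d[2];return P,R.T@(P-o["tool_pos"])
E
python3 - <<'E'
from h import *
o=robot.get_obs();snap("wrist","w1.png")
print(o["tool_pos"],o["ee_rot"])
for n in("long_tip","short_tip"):
    for r in robot.find_in(n,"wrist")[:2]:print(n,r,wat(r["extent"][:2],.051,o))
E
```

```text
[0.44931629 0.17522873 0.20045905] [3.14017775e+00 1.39461296e-03 2.70858987e-01]
long_tip {'extent': [296.6, 217.6, 18.1, 14.8], 'conf': 0.75} (array([0.45222134, 0.19475494, 0.051     ]), array([ 0.00823198, -0.01824848,  0.14942204]))
short_tip {'extent': [478.1, 181.2, 19.1, 13.1], 'conf': 0.53} (array([0.53323674, 0.035613  , 0.051     ]), array([0.04371375, 0.15676768, 0.14962019]))
```

View pics/w1.png

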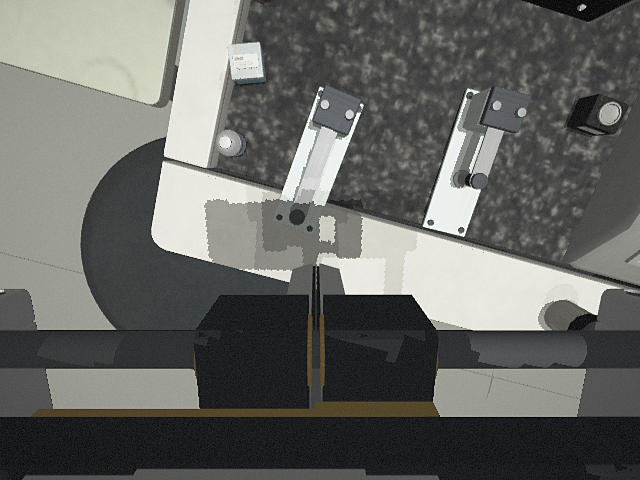

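The wrist view shows the long button at (297,217) and the short one at (478,181). Both positions agree with the other cameras to within a few mm. I'll centre over the long button and go down to about 20 mm above it.

>>> servo_tool([
  [0.08,-0.18,0.3,0,0,0,0],
  [0.08,-0.18,0.6,0,0,0,0],
  [0.08,-0.18,0.9,0,0,0,0],
  [0.08,-0.18,1,0,0,0,0],
  [0.08,-0.18,1,0,0,0,0],
  [0.08,-0.18,1,0,0,0,0],
])

```text
time: 3.12
tool_pos: [0.4521, 0.1957, 0.1017]
ee_rot: [3.141, -0.001, 0.271]
wrist_force: [0.5, 0.8, -0.2]
width: 0.0001
finger_force: 0.0
```

```bash
python3 - <<'E'
from h import *
o=robot.get_obs();im=snap("side","s2f.png");robot.snapshot("wrist")
cv2.imwrite("pics/s2.png",cv2.resize(im[220:370,230:430,::-1],None,fx=4,fy=4))
print(o["tool_pos"],o["wrist_force"])
for r in robot.find_in("long_tip","wrist")[:2]:print(r,wat(r["extent"][:2],.051,o))
E
```

```text
[0.45210838 0.19571138 0.1017003 ] [ 0.50673904  0.80632694 -0.2439194 ]
{'extent': [317.4, 251.2, 20.8, 22.4], 'conf': 0.82} (array([0.4534813 , 0.19417868, 0.051     ]), array([0.000882  , 0.00183197, 0.05070128]))
```

View pics/s2.png

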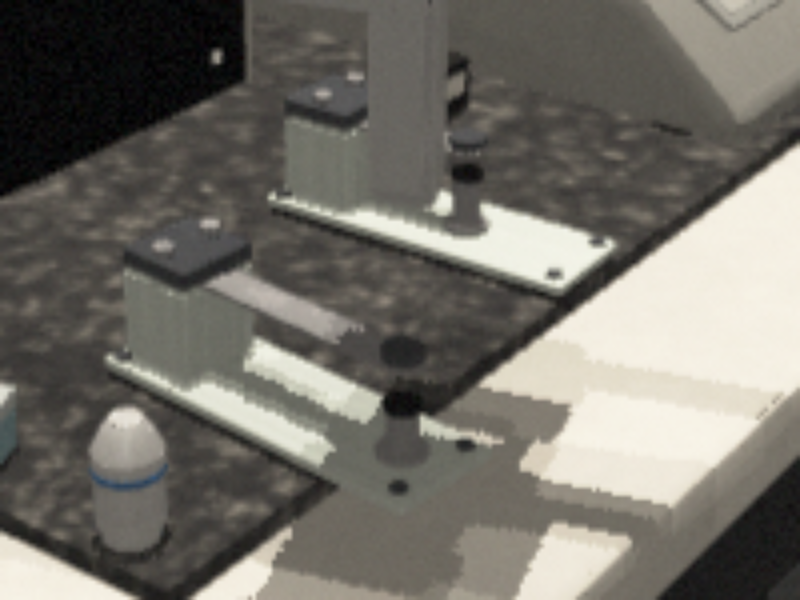

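The fingers hang above the long button (crop 403,350) and are centred to within 2 mm. Next is a slow descent while I watch the force.

>>> servo_tool([
  [0.01,0.01,0.1,0,0,0,0],
  [0.01,0.01,0.2,0,0,0,0],
  [0.01,0.01,0.28,0,0,0,0],
  [0.01,0.01,0.3,0,0,0,0],
  [0.01,0.01,0.32,0,0,0,0],
  [0.01,0.01,0.34,0,0,0,0],
  [0.01,0.01,0.36,0,0,0,0],
  [0.01,0.01,0.38,0,0,0,0],
  [0.01,0.01,0.4,0,0,0,0],
  [0.01,0.01,0.42,0,0,0,0],
])

```text
time: 4.1
tool_pos: [0.4532, 0.1959, 0.0589]
ee_rot: [3.142, -0.0, 0.272]
wrist_force: [-0.2, 0.2, 0.4]
width: 0.0006
finger_force: 0.0
```

```bash
python3 - <<'E'
from h import *
im=snap("side","s3f.png")
cv2.imwrite("pics/s3.png",cv2.resize(im[220:370,230:430,::-1],None,fx=4,fy=4))
for i in range(4):
    robot.snapshot("wrist");o=robot.get_obs();print(o["tool_pos"],o["wrist_force"],o["wrist_torque"])
E
```

```text
[0.45285927 0.19572742 0.05850535] [0.11079874 0.60522722 0.80834795] [ 0.01401964  0.01741194 -0.00488003]
[0.45298143 0.19575985 0.05870392] [ 0.02370708 -0.27508175 -0.48379147] [ 0.02145957 -0.0311783   0.02014712]
[0.45306682 0.19580409 0.05884149] [ 0.5438638  -0.0623433   0.06884842] [-0.02828754  0.0542936  -0.01156127]
[0.45317937 0.19581799 0.0589788 ] [-0.0058336  -0.0138843  -0.54383318] [-0.0273935   0.0006813   0.01388363]
```

View pics/s3.png

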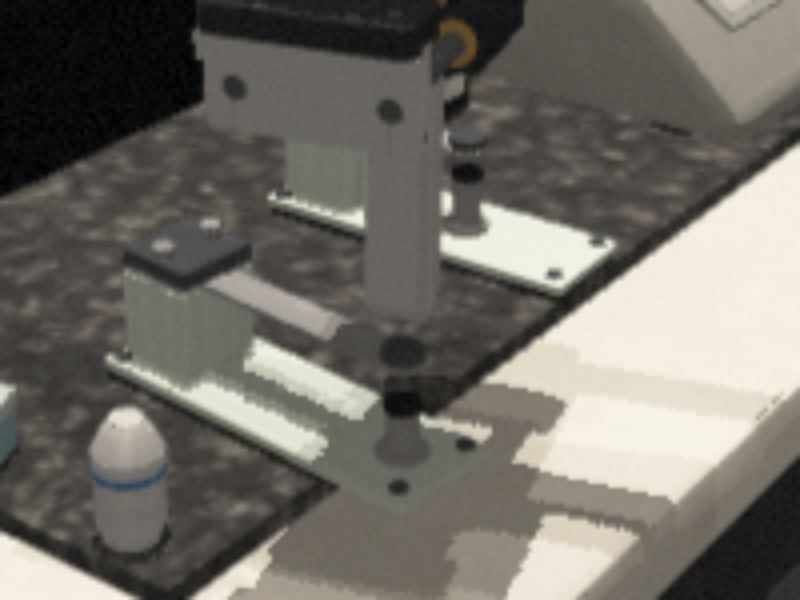

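The fingers aren't touching. Their bottom shows at crop row ~315, above the button at row ~350. I'll compare where the fingertips should project with where they appear.

```bash
python3 - <<'E'
from h import *
o=robot.get_obs()
def proj(cam,P):
    p=robot.camera_params(cam);return cv2.projectPoints(np.array([P],float),np.array(p["rvec"],float),np.array(p["tvec"],float),np.array(p["camera_matrix"]),None)[0].ravel().round(1)
t=np.array(o["tool_pos"]);print(t)
for dz in(0,-.017):
    q=proj("side",t+[0,0,dz]);print(dz,q,(q-[230,220])*4)
q=proj("side",[.452,.1945,.051]);print("btn",q,(q-[230,220])*4)
print("camera",ray("side",(0,0))[0])
R=Ro.from_euler("xyz",o["ee_rot"]).as_matrix()
for sx in(-.008,.008):
    for sy in(-.0125,.0125):print(sx,sy,(proj("side",t+R@[sx,sy,.017])-[230,220])*4)
im=snap("wrist","w3f.png");cv2.imwrite("pics/w3.png",cv2.resize(im[180:330,220:420,::-1],None,fx=4,fy=4))
r=robot.find_in("long_tip","wrist")[:1];print(r,[wat(x["extent"][:2],.051,o) for x in r])
E
```

```text
[0.45317937 0.19581799 0.0589788 ]
0 [330.7 301.8] [402.8 327.2]
-0.017 [330.6 312.6] [402.4 370.4]
btn [331.9 306.7] [407.6 346.8]
camera [0.08800129 0.71412885 0.41334114]
-0.008 -0.0125 [412.  392.4]
-0.008 0.0125 [436.  357.6]
0.008 -0.0125 [367.6 383.6]
0.008 0.0125 [393.2 349.2]
[{'extent': [315.6, 261.8, 17.1, 5.6], 'conf': 0.67}] [(array([0.45925778, 0.19689761, 0.051     ]), array([0.0061428 , 0.00059108, 0.00798064]))]
```

View pics/w3.png

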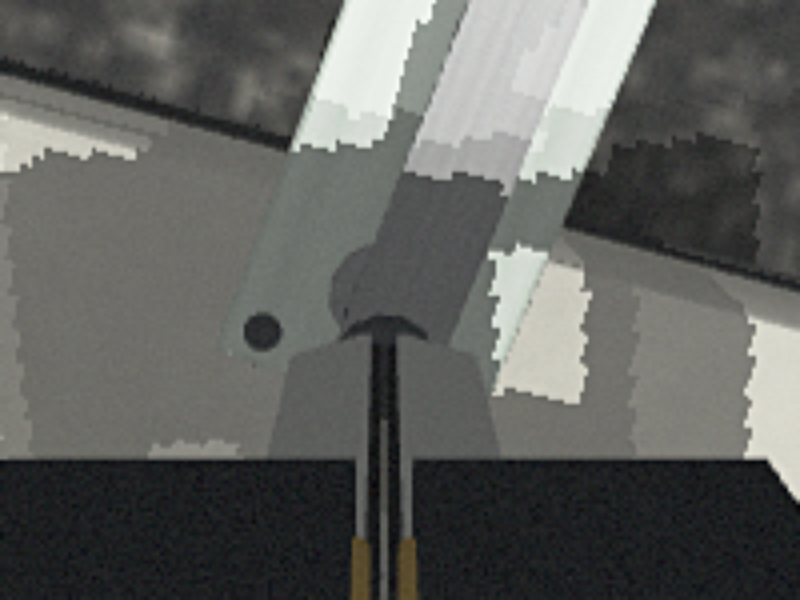

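```bash
python3 - <<'E'
from h import *
p=robot.camera_params("wrist");K=np.array(p["camera_matrix"]);T=np.linalg.inv(np.array(p["tool_from_camera"]))
for z in(.017,.007,-.003,-.011):
    for x in(.008,-.008):
        for y in(-.0125,.0125):
            q=K@(T@[x,y,z,1])[:3];q=q[:2]/q[2];print(z,x,y,((q-[220,180])*4).round())
E
```

```text
0.017 0.008 -0.0125 [296. 298.]
0.017 0.008 0.0125 [461. 298.]
0.017 -0.008 -0.0125 [298. 398.]
0.017 -0.008 0.0125 [459. 398.]
0.007 0.008 -0.0125 [292. 317.]
0.007 0.008 0.0125 [465. 317.]
0.007 -0.008 -0.0125 [294. 421.]
0.007 -0.008 0.0125 [463. 421.]
-0.003 0.008 -0.0125 [287. 338.]
-0.003 0.008 0.0125 [469. 338.]
-0.003 -0.008 -0.0125 [289. 447.]
-0.003 -0.008 0.0125 [467. 447.]
-0.011 0.008 -0.0125 [283. 356.]
-0.011 0.008 0.0125 [473. 356.]
-0.011 -0.008 -0.0125 [285. 469.]
-0.011 -0.008 0.0125 [471. 469.]
```

The wrist view also puts the closed fingertips near or slightly behind the TCP rather than 17 mm ahead. So the tips are at z ≈ 0.062–0.070, still above the button. I'll keep going down gently by force.

>>> servo_tool([
  [0,0,0.02,0,0,0,0],
  [0,0,0.04,0,0,0,0],
  [0,0,0.06,0,0,0,0],
  [0,0,0.08,0,0,0,0],
  [0,0,0.1,0,0,0,0],
  [0,0,0.11,0,0,0,0],
  [0,0,0.11,0,0,0,0],
])

```text
time: 5.03
tool_pos: [0.4528, 0.1957, 0.0474]
ee_rot: [3.141, 0.001, 0.272]
wrist_force: [-0.2, -0.2, 0.3]
width: 0.0001
finger_force: 0.0
```

>>> servo_tool([
  [0,0,0.02,0,0,0,0],
  [0,0,0.04,0,0,0,0],
  [0,0,0.06,0,0,0,0],
  [0,0,0.06,0,0,0,0],
])

```text
time: 5.37
tool_pos: [0.453, 0.1959, 0.0417]
ee_rot: [-3.142, -0.0, 0.272]
wrist_force: [0.3, 0.8, 1.6]
width: 0.0004
finger_force: 0.9
```

>>> servo_tool([
  [0,0,0.02,0,0,0,0],
  [0,0,0.04,0,0,0,0],
  [0,0,0.04,0,0,0,0],
])

```text
time: 5.62
tool_pos: [0.4531, 0.1959, 0.0377]
ee_rot: [-3.142, -0.0, 0.272]
wrist_force: [-1.5, 0.3, 2.9]
width: 0.0004
finger_force: 1.5
```

```bash
python3 - <<'E'
from h import *
im=snap("side","s4f.png")
cv2.imwrite("pics/s4.png",cv2.resize(im[220:370,230:430,::-1],None,fx=4,fy=4))
F=[]
for i in range(3):
    robot.snapshot("side");o=robot.get_obs();F.append(o["wrist_force"][2])
print(o["tool_pos"],F)
E
```

```text
[0.4531502  0.19588082 0.03803588] [np.float64(3.734135615974951), np.float64(2.8478425292203546), np.float64(3.2568654162924657)]
```

View pics/s4.png

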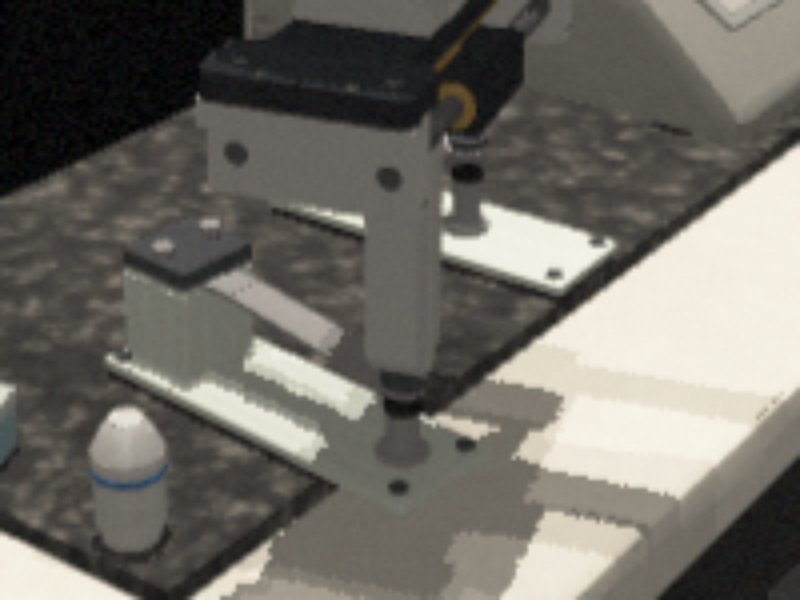

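The leaf is bent, and the fingers rest on the button at crop (403,380), just above the stop at row 400. The 3.2 N reading means about 3 mm to go, so I'll step down 1 mm at a time until the force rises past 4 N.

>>> servo_tool([
  [0,0,0.01,0,0,0,0],
  [0,0,0.02,0,0,0,0],
  [0,0,0.025,0,0,0,0],
  [0,0,0.025,0,0,0,0],
])

```text
time: 6.15
tool_pos: [0.4532, 0.1958, 0.0354]
ee_rot: [3.142, -0.0, 0.272]
wrist_force: [-0.2, 0.7, 3.4]
width: 0.0006
finger_force: 1.9
```

>>> servo_tool([
  [0,0,0.005,0,0,0,0],
  [0,0,0.01,0,0,0,0],
  [0,0,0.01,0,0,0,0],
])

```text
time: 6.4
tool_pos: [0.4533, 0.1958, 0.0344]
ee_rot: [3.142, -0.001, 0.272]
wrist_force: [-0.7, 0.5, 4.5]
width: 0.0005
finger_force: 2.1
```

>>> servo_tool([
  [0,0,0.005,0,0,0,0],
  [0,0,0.01,0,0,0,0],
  [0,0,0.01,0,0,0,0],
])

```text
time: 6.65
tool_pos: [0.4533, 0.1958, 0.0335]
ee_rot: [3.141, -0.001, 0.272]
wrist_force: [-0.7, 0.6, 4.3]
width: 0.0006
finger_force: 2.3
```

>>> servo_tool([
  [0,0,0.005,0,0,0,0],
  [0,0,0.01,0,0,0,0],
  [0,0,0.01,0,0,0,0],
])

```text
time: 6.9
tool_pos: [0.4534, 0.1959, 0.0333]
ee_rot: [3.142, -0.001, 0.272]
wrist_force: [-2.2, -0.4, 9.0]
width: 0.0004
finger_force: 4.1
```

The force jumped to 9 N and the tool stopped moving down, so the tip is on its stop. I'll hold for 1 s, then lift smoothly.

>>> servo_tool([
  [0,0,0,0,0,0,0],
  [0,0,0,0,0,0,0],
  [0,0,0,0,0,0,0],
  [0,0,0,0,0,0,0],
  [0,0,0,0,0,0,0],
  [0,0,0,0,0,0,0],
  [0,0,0,0,0,0,0],
  [0,0,0,0,0,0,0],
  [0,0,0,0,0,0,0],
  [0,0,0,0,0,0,0],
  [0,0,0,0,0,0,0],
  [0,0,0,0,0,0,0],
])

```text
time: 7.9
tool_pos: [0.4534, 0.1959, 0.0333]
ee_rot: [3.142, -0.001, 0.272]
wrist_force: [-1.5, -0.1, 8.2]
width: 0.0003
finger_force: 4.1
```

>>> servo_tool([
  [0,0,-0.03,0,0,0,0],
  [0,0,-0.06,0,0,0,0],
  [0,0,-0.1,0,0,0,0],
  [0,0,-0.15,0,0,0,0],
  [0,0,-0.2,0,0,0,0],
  [0,0,-0.4,0,0,0,0],
  [0,0,-0.7,0,0,0,0],
  [0,0,-0.9,0,0,0,0],
  [0,0,-0.9,0,0,0,0],
  [0,0,-0.9,0,0,0,0],
  [0,0,-0.9,0,0,0,0],
  [0,0,-0.9,0,0,0,0],
])

```text
time: 8.9
tool_pos: [0.4518, 0.1953, 0.1202]
ee_rot: [3.141, 0.004, 0.272]
wrist_force: [-0.2, 0.0, -0.0]
width: 0.0005
finger_force: 0.0
```

```bash
python3 - <<'E'
from h import *
im=snap("side","s5f.png")
cv2.imwrite("pics/s5.png",cv2.resize(im[220:370,230:430,::-1],None,fx=4,fy=4))
o=robot.get_obs();print(o["time"],o["tool_pos"],o["wrist_force"])
E
```

```text
8.95 [0.45180898 0.19536225 0.12026103] [ 0.71884046  0.1062167  -0.67393206]
```

View pics/s5.png

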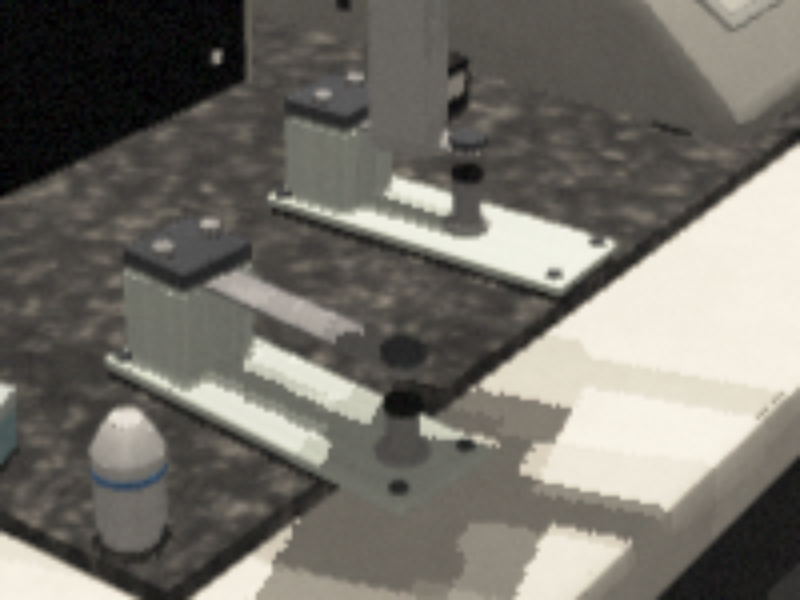

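The button is back at its rest position, crop (403,350), and the fingers are well clear. The short leaf hasn't moved.

```bash
python3 -c "
from bench import robot
print(robot.close_job())"
```

```text
the job is handed in; nothing more can be done
None
```

I pressed the longer leaf onto its stop at about 8–9 N, held it for 1 s, and released it back to rest without touching the shorter leaf; the job is handed in, but no verdict was returned.

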